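# Hold the cover over the gear case for screwing

## Robot

A 7-joint arm with a two-finger parallel gripper is mounted at the origin on the work surface; the furniture and walls round the work are solid. World frame = base frame: x ahead of the robot, y to its left, z up, the work surface at z = 0. Lengths are in m, angles in rad, forces in N, time in s.
With the tool pointing down it reaches from about 0.4 to 0.9 m from the base axis. Payload 5.6 kg.
Tool frame: the origin (TCP) lies between the finger pads; the fingertips stand 11 mm ahead of it and the grasp point (between the pads) lies 8 mm behind it; z points along the fingers, y is the line along which they close (so a half turn about z gives the same grasp; the last joint's range is limited). The gripper opens to 92 mm and grips with 3 to 60 N. Pads are 20 mm wide; open, the fingers measure 128 mm over their backs; the gripper's body (75 mm by 189 mm) begins 69 mm behind the grasp point.
Start: joints at [1.167, 0.468, -0.012, 1.603, 0.006, 1.071, -0.056], TCP at [0.229, -0.608, 0.226] pointing down, gripper open.
Joint ranges: [-2.53, 2.53], [-0.31, 2.02], [-1.57, 1.55], [0.28, 2.44], [-1.29, 4.43], [0.15, 1.84], [-2.92, 2.92]. Speed limits (rad/s): [2.57, 2.57, 3.14, 3.14, 3.14, 3.14, 3.14].

## Interface

Orientations are given as a unit quaternion [x, y, z, w].
In Python, from bench import manip gives the robot as it stands.
- The arm moves only by the tool drive_tool, never from a script. Its argument "plan" is a list of rows, each a list of 7 numbers: the shift along the tool's x, y, z in units of 30 mm (1.0 is 30 mm), then the turn, a rotation vector about the tool's x, y, z in units of 8 degrees (1.0 is 8 degrees), then the finger opening in mm, from 0 to 91.9. In form: [[tx, ty, tz, wx, wy, wz, hand], ...]. A call has exactly 10 rows; each row is the pose to reach, as a shift and turn from the pose commanded when the call began, along the tool's axes at that moment; what a row does not reach only later rows make up. A row lasts 1/10 s, in which the tool goes at most 50 mm and 8.59 degrees, less where a joint would pass 70% of its speed; a pose out of reach is approached as far as the arm can. A call with a gripper value outside its range is refused whole. The fingers move at their own pace and stop on an object; "force" is the grip in N (left out, the last holds). Time passes only in rows, so rows that repeat a pose let the fingers close, or fill a call up. It gives the time, the measured TCP pose, the force, the opening and the grip force at its end, in the units of the state.
- manip.state(): the state, without advancing time (a new reading comes with each control period).
- manip.capture(name): name is "scene" or "side" or "wrist"; returns a dict with "color" (420x560x3 uint8, red, green, blue), "intrinsics" (3x3 intrinsics, pixels), "distortion" ([k1, k2, p1, p2, k3] as OpenCV has them; the pictures are not rectified), "position" and "orientation" of the camera in the world. Camera axes: x right, y up, looking along -z (the intrinsics and any distortion apply to the point x, -y, -z); pixel columns grow to the right and rows downward; lengths in m; the calibration is good to about 2 mm. A picture is of the moment at which its call begins. There is no depth.
- manip.close_job(): hands the job in; it is judged then, once.
Trained networks look in a picture, given as the dict that the camera call returned (one of the last four; its "shot" number tells which), for a name from the list of things; names that differ only in an ending like _2 or _b are one class to them, and where a whole thing is asked for, a point or a joint stands for the part that bears it (a point fixed in the world has none). Each returns a list of dicts, best first, with "confidence" (0 to 1); they miss things now and then, are a little off and sometimes report something else, mostly with a low value. They report only what shows in the picture. A call takes as long as a camera call. They do not tell look-alikes from the thing itself.
- manip.search_frame(picture, label): "at" ([x, y, z] in m, in world coordinates, good to about 4 mm: the middle of the surface that is visible of it).
- manip.trace(picture, label): "region" (420x560 bool, what is visible of it).
- manip.tip_of(picture, label): "at" ([x, y, z] in m, in world coordinates, good to about 4 mm: a listed point, or the origin of a listed thing).
The state is a dict: "t": time; "q": joint angles; "joint_vel": joint speeds; "joint_torque": joint torques, N m; "eef_pos": TCP position; "tool_rot": TCP orientation; "wrist_force": force on the tool from outside, world axes, zero at the start; "moment": the same for the moment, N m; "finger_gap": opening from 0.0 (shut) to 1.0 (fully open); "gripper_force": force on a finger pad.
Only numpy, scipy, OpenCV 4.12 (cv2) and the standard library are available. Lean on these libraries where they do the work, as an engineer would, in place of code of your own. Each camera call takes 0.05 s, during which the arm holds its last target. There are 200 camera calls.

## Task

Pick up the cover plate that has three holes by its handle and hold it level over the open gear case, about 15 mm (a finger's breadth) above the case's flange, turned and placed so that each of the case's three threaded holes is seen whole through a hole of the cover, ready for a colleague to start the screws. Never let the cover touch the case, do not push the case, the other cover or anything else about, and finish while still holding the cover there in the gripper, hovering and still.

Things in the scene. Friction and masses are not known exactly. Their poses are not given: they have to be found in the camera images.
- cover_three_grip (a point): Centre of the top bar of the bow handle on the three-hole cover, over the plate's centre (and mass). The bar is 74 mm long (local x, towards the two-hole end), 14 mm thick (y), 18 mm high (z, up); its centre is 45 mm above the plate's underside, 39 mm above its upper face. Open below the bar: 30 mm high, 50 mm between two 12 x 14 mm legs with feet 20 x 26 x 4 mm.
- cover_three: The cover with THREE holes: dark steel plate 150 x 110 x 6 mm lying flat on the table, bow handle standing 48 mm high on its middle; 0.2 to 0.4 kg. Origin at the centre of the plate's underside, x along its 150 mm side towards the end with two holes, y along its 110 mm side, z up.
- cover_three_hole0 (a point): Centre of a clear 16 mm through hole of that cover, at the underside of the plate, at one of the two corners of the two-hole end (local x = +61 mm, y = +41 mm).
- cover_three_hole1 (a point): Centre of a clear 16 mm through hole of that cover, at the underside of the plate, at the other corner of the two-hole end (x = +61 mm, y = -41 mm).
- cover_three_hole2 (a point): Centre of a clear 16 mm through hole of that cover, at the underside of the plate, the single hole in the middle of the opposite short end (x = -61 mm, y = 0).
- case: Open bare aluminium gear case, green gear inside, 2.2 kg, loose on the table: top flange 150 x 110 mm, upper face 60 mm above the table, 90 x 58 mm opening, three 8 mm threaded holes in the same pattern as the three-hole cover. Origin: centre of underside; x along the 150 mm side to the two-hole end, z up. At the single-hole end a steel shaft sticks out 19 mm past the flange, 26 mm up.
- case_hole0 (a point): Mouth of a threaded 8 mm hole in the upper face of the case's flange, at one of the two corners of the two-hole end (local x = +61 mm, y = +41 mm); goes with cover_three_hole0.
- case_hole1 (a point): Mouth of a threaded 8 mm hole in the upper face of the case's flange, at the other corner of the two-hole end (x = +61 mm, y = -41 mm); goes with cover_three_hole1.
- case_hole2 (a point): Mouth of a threaded 8 mm hole in the upper face of the case's flange, the single hole in the middle of the opposite short end (x = -61 mm, y = 0); goes with cover_three_hole2.
- cover_four: The wrong cover, to be left alone: same plate, same handle and material, but four holes, one in each corner. Origin at the centre of the plate's underside.
- motor: Bystander: small dark gear motor 26 x 69 x 32 mm; origin at the centre of its underside.
- screwdriver: Bystander: screwdriver with black handle 27 x 205 x 31 mm; origin at the centre of its underside.
- cup: Bystander: clear square cup with small parts, 118 x 118 x 62 mm; origin at the centre of its underside.
There are look-alikes about, which are no part of the job. What is shaped like the cover_three but blue or turquoise is not meant.

How it is judged:
On the way:
1. the three-hole cover is gripped and lifted clear of the table (underside over 40 mm up) (height (world z) of cover_three above 0.04 m and contact force between the fingers and cover_three above 1 N), for 0.2 s.
At the end, for the whole second after the job is handed in: Three-hole cover held in the fingers, still, level within 0.09 rad, touching neither case nor other cover; each hole within 4 mm horizontally of its threaded hole, underside 5 to 25 mm above the flange; case upright; case, other cover, motor, screwdriver, cup within 12 mm of their start (horizontal distance between cover_three_hole0 and case_hole0 below 0.004 m and z of cover_three_hole0 in the frame of case_hole0 between 0.005 and 0.025 m and horizontal distance between cover_three_hole1 and case_hole1 below 0.004 m and z of cover_three_hole1 in the frame of case_hole1 between 0.005 and 0.025 m and horizontal distance between cover_three_hole2 and case_hole2 below 0.004 m and z of cover_three_hole2 in the frame of case_hole2 between 0.005 and 0.025 m and angle between cover_three_grip's own z axis and vertical below 0.09 rad and contact force between the fingers and cover_three above 1 N and contact force between cover_three and case below 0.1 N and contact force between cover_three and cover_four below 0.1 N and linear speed of cover_three below 0.02 m/s and angle between case's own z axis and vertical below 0.05 rad and distance of each of case, cover_four, motor, screwdriver, cup from where it was at the start of the episode below 0.012 m); the arm keeps its last pose, push and grip.
It fails at once if the cover touches the case (over 0.5 N) (contact force between cover_three and case above 0.5 N).
It fails at once if the case, the other cover or a bystander is pushed more than 12 mm (distance of any of case, cover_four, motor, screwdriver, cup from where it was at the start of the episode above 0.012 m).
It also fails if it takes over 42 s, if anything falls off the work surface, if the arm or the gripper's body presses on something with over 40 N, if the wrist force passes 120 N, or if a joint passes its speed limit or range.

## Working session

There is one attempt and no reset: what is moved stays moved. The work goes in short steps, Python scripts to look and compute and a tool call to move; the robot and the scene stay as the last step left them, time stands still between calls to the robot, and variables do not carry over. Pictures are saved under pics/ and viewed, at most 10 in all, crops included, and the job is handed in when it is done.

Besides the shell and the picture viewer there is one more tool, called as name(argument=value, ...) on one line, values as JSON. drive_tool: Moves the arm, as the interface text tells. Its arguments: {"type":"object","properties":{"plan":{"type":"array"},"force":{"type":"number"}},"required":["plan"]}

```bash
mkdir -p pics; cat > h.py <<'E'
from bench import manip
import numpy as np, cv2
from scipy.spatial.transform import Rotation as R
def save(p,n): cv2.imwrite('pics/'+n,p['color'][:,:,::-1])
def proj(p,X):
    X=np.atleast_2d(X); c=R.from_quat(p['orientation']).inv().apply(X-np.array(p['position']))
    c=c*[1,-1,-1]
    return cv2.projectPoints(c.reshape(-1,1,3),np.zeros(3),np.zeros(3),np.array(p['intrinsics']),np.array(p['distortion']))[0].reshape(-1,2)
def unproj(p,uv,z):
    uv=np.atleast_2d(np.array(uv,float))
    n=cv2.undistortPoints(uv.reshape(-1,1,2),np.array(p['intrinsics']),np.array(p['distortion'])).reshape(-1,2)
    d=R.from_quat(p['orientation']).apply(np.c_[n[:,0],-n[:,1],-np.ones(len(n))])
    o=np.array(p['position']); return o+d*((z-o[2])/d[:,2])[:,None]
E
python3 - <<'E'
from h import *
np.set_printoptions(precision=4,suppress=True)
s=manip.state(); print(s['t'],s['eef_pos'],s['tool_rot'],s['finger_gap'])
for n in ['scene','side']:
    p=manip.capture(n); save(p,n+'0.png'); print(n,p['position'],p['orientation'])
    for l in ['cover_three','cover_three_grip','cover_three_hole0','cover_three_hole1','cover_three_hole2','case','case_hole0','case_hole1','case_hole2','cover_four']:
        for d in manip.tip_of(p,l)[:4]: print(l,np.array(d['at']),round(d['confidence'],2),proj(p,d['at'])[0].round())
print(manip.state()['t'])
E
```

```text
0.0 [ 0.2292 -0.6076  0.2246] [ 0.9838  0.1794 -0.0002 -0.0009] 0.9993397353227705
scene [-0.4775 -0.48    0.8128] [ 0.4096 -0.2341 -0.459   0.7528]
cover_three [ 0.3411 -0.1641 -0.0002] 0.71 [324. 286.]
cover_three [ 0.19    0.3301 -0.0047] 0.58 [138. 266.]
cover_three_grip [ 0.3354 -0.163   0.044 ] 0.87 [324. 275.]
cover_three_grip [0.1875 0.3253 0.047 ] 0.6 [135. 252.]
cover_three_hole0 [ 0.2657 -0.1522  0.0027] 0.92 [308. 303.]
cover_three_hole0 [0.1314 0.3735 0.0032] 0.72 [110. 272.]
cover_three_hole0 [ 0.3948 -0.1394  0.0043] 0.62 [324. 270.]
cover_three_hole0 [ 0.5976  0.0802 -0.0004] 0.21 [285. 213.]
cover_three_hole1 [ 0.2657 -0.1522  0.0027] 0.92 [308. 303.]
cover_three_hole1 [0.1314 0.3735 0.0032] 0.72 [110. 272.]
cover_three_hole1 [ 0.3948 -0.1394  0.0043] 0.62 [324. 270.]
cover_three_hole1 [ 0.5976  0.0802 -0.0004] 0.21 [285. 213.]
cover_three_hole2 [ 0.2657 -0.1522  0.0027] 0.92 [308. 303.]
cover_three_hole2 [0.1314 0.3735 0.0032] 0.72 [110. 272.]
cover_three_hole2 [ 0.3948 -0.1394  0.0043] 0.62 [324. 270.]
cover_three_hole2 [ 0.5976  0.0802 -0.0004] 0.21 [285. 213.]
ca
[... 1649 characters left out ...]
e_hole2 [0.4681 0.4031 0.0031] 0.78 [201. 309.]
cover_three_hole2 [ 0.3904 -0.1381 -0.0052] 0.75 [346. 210.]
case [ 0.5503 -0.1868 -0.0036] 0.94 [317. 174.]
case_hole0 [ 0.6224 -0.2066  0.0573] 0.69 [305. 148.]
case_hole0 [ 0.4937 -0.2045  0.0587] 0.64 [335. 167.]
case_hole0 [ 0.5955 -0.126   0.0618] 0.61 [294. 164.]
case_hole1 [ 0.6224 -0.2066  0.0573] 0.69 [305. 148.]
case_hole1 [ 0.4937 -0.2045  0.0587] 0.64 [335. 167.]
case_hole1 [ 0.5955 -0.126   0.0618] 0.61 [294. 164.]
case_hole2 [ 0.6224 -0.2066  0.0573] 0.69 [305. 148.]
case_hole2 [ 0.4937 -0.2045  0.0587] 0.64 [335. 167.]
case_hole2 [ 0.5955 -0.126   0.0618] 0.61 [294. 164.]
cover_four [ 0.5922  0.0823 -0.0018] 0.69 [250. 216.]
1.1
```

View pics/scene0.png

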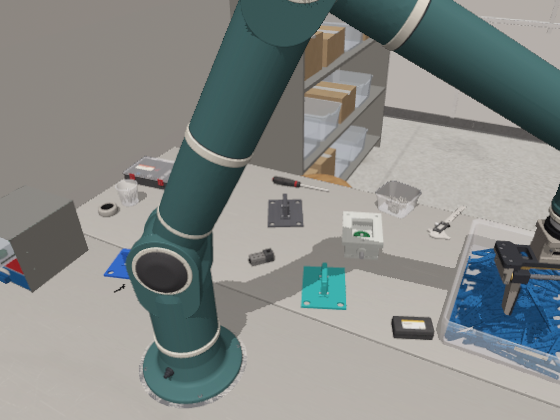

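View pics/side0.png

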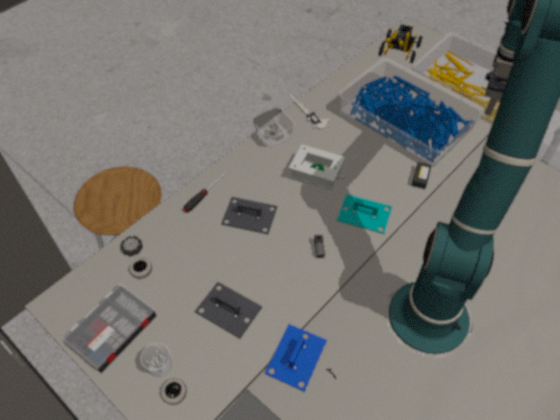

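The scene picture (left of the arm) shows the case at (361,240), the teal plate at (324,285) and a dark plate at (285,213). The side picture adds the blue plate at (297,357) and a second dark plate at (228,308).

Candidates in the side picture:
- Teal (365,213): wrong colour.
- Blue (297,357): wrong colour.
- Dark (250,215): reported as cover_four.
- Dark (228,308): probably the three-hole cover.

I'll check the two dark plates in a crop.

```bash
python3 - <<'E'
from h import *
np.set_printoptions(precision=4,suppress=True)
im=cv2.imread('pics/side0.png')
c=np.hstack([cv2.resize(im[y:y+75,x:x+75],(400,400),interpolation=cv2.INTER_CUBIC) for x,y in[(190,272),(213,178)]])
cv2.imwrite('pics/crop0.png',c)
p=manip.capture('side')
for l in ['cover_three_hole0','case_hole0','cover_three_grip']:
    for d in manip.tip_of(p,l): print(l,np.array(d['at']),round(d['confidence'],2),proj(p,d['at'])[0].round())
for l in ['motor','screwdriver','cup','case','cover_four']:
    for d in manip.tip_of(p,l)[:1]: print(l,np.array(d['at']))
E
```

```text
cover_three_hole0 [0.4674 0.4036 0.0015] 0.96 [201. 310.]
cover_three_hole0 [0.1345 0.3713 0.0022] 0.88 [301. 382.]
cover_three_hole0 [ 0.2063  0.3955 -0.0022] 0.87 [273. 371.]
cover_three_hole0 [0.3562 0.3365 0.0011] 0.82 [247. 318.]
cover_three_hole0 [ 0.2047  0.2699 -0.0018] 0.73 [306. 337.]
cover_three_hole0 [ 0.2961 -0.2245  0.0004] 0.73 [387. 208.]
cover_three_hole0 [0.4843 0.3221 0.0021] 0.71 [218. 287.]
cover_three_hole0 [ 0.2642 -0.1497  0.0007] 0.67 [381. 228.]
cover_three_hole0 [ 0.3929 -0.1384 -0.0046] 0.58 [345. 209.]
case_hole0 [ 0.4917 -0.2045  0.0578] 0.83 [335. 168.]
case_hole0 [ 0.6214 -0.205   0.0597] 0.82 [304. 147.]
case_hole0 [0.4168 0.3478 0.0013] 0.67 [228. 308.]
case_hole0 [ 0.5921 -0.1252  0.0612] 0.56 [295. 165.]
cover_three_grip [ 0.3323 -0.1608  0.0462] 0.96 [367. 205.]
cover_three_grip [0.4118 0.3494 0.0466] 0.74 [228. 301.]
cover_three_grip [0.1861 0.3283 0.0426] 0.74 [297. 351.]
motor [ 0.3566  0.0298 -0.0018]
screwdriver [0.7658 0.1085 0.0026]
cup [ 0.7816 -0.2283  0.0008]
case [ 0.548  -0.188  -0.0004]
cover_four [0.595  0.08   0.0025]
```

View pics/crop0.png

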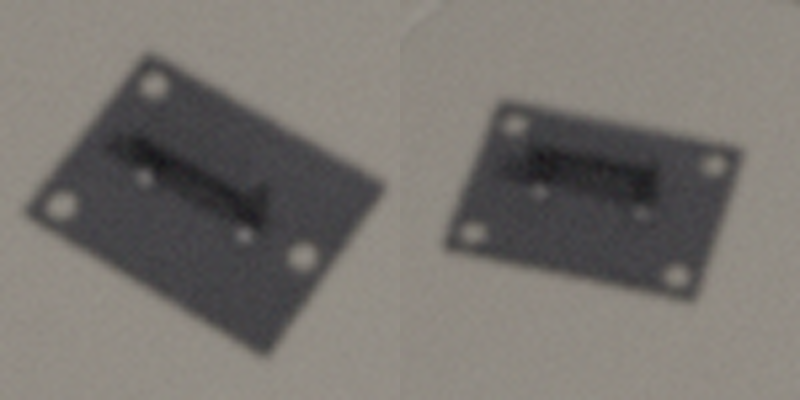

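The crop shows the left plate (side 228,308) has three holes: two at its far-left end and a single one at its right end. The right plate has four, so the left one is the target. Cover centre is about (0.416, 0.350) with yaw 12°, and case centre about (0.550, -0.186) with yaw 19°.

```bash
cat >> h.py <<'E'
np.set_printoptions(precision=4,suppress=True)
def row(T,yaw,c=None):
    """row for a level, downward tool at T with tool-x yaw (deg), from pose c"""
    s=manip.state(); P,q=c or (np.array(s['eef_pos']),R.from_quat(s['tool_rot']))
    G=R.from_euler('zx',[yaw,180],degrees=True)
    return np.r_[q.inv().apply(np.array(T)-P)/.03, np.degrees((q.inv()*G).as_rotvec())/8]
def fit(L,W):
    """least squares 2D pose (x,y,yaw deg) of local pts L to world W"""
    L=np.array(L);W=np.array(W)[:,:2];l=L-L.mean(0);w=W-W.mean(0)
    a=np.arctan2((l[:,0]*w[:,1]-l[:,1]*w[:,0]).sum(),(l*w).sum())
    M=np.array([[np.cos(a),-np.sin(a)],[np.sin(a),np.cos(a)]])
    t=W.mean(0)-M@L.mean(0); return t,np.degrees(a),(W-(L@M.T+t))
H=[[.061,.041],[.061,-.041],[-.061,0]]
E
python3 - <<'E'
from h import *
print(fit(H,[[.4677,.4033],[.4843,.3221],[.3562,.3365]]))
print(fit(H,[[.593,-.126],[.621,-.206],[.4925,-.2055]]))
print(row([.5,-.1,.25],20.67)); 
E
```

```text
(array([0.4162, 0.3497]), np.float64(12.137452059649794), array([[ 0.0005,  0.0007],
       [-0.0001, -0.0003],
       [-0.0004, -0.0004]]))
(array([ 0.5496, -0.1858]), np.float64(19.100263529152887), array([[-0.0008,  0.0011],
       [ 0.0003, -0.0014],
       [ 0.0005,  0.0003]]))
[ 14.4176 -12.6661  -0.8149   0.0004   0.0003   5.167 ]
```

```bash
sed -i "s/'zx'/'ZX'/" h.py; python3 - <<'E'
from h import *
print(row([.5,-.1,.25],20.67)); 
E
```

```text
[ 14.4176 -12.6661  -0.8149   0.0003   0.0004  -0.0005]
```

drive_tool(plan=[[14.4,-12.7,-0.8,0,0,0,91],[14.4,-12.7,-0.8,0,0,0,91],[14.4,-12.7,-0.8,0,0,0,91],[14.4,-12.7,-0.8,0,0,0,91],[14.4,-12.7,-0.8,0,0,0,91],[14.4,-12.7,-0.8,0,0,0,91],[14.4,-12.7,-0.8,0,0,0,91],[14.4,-12.7,-0.8,0,0,0,91],[14.4,-12.7,-0.8,0,0,0,91],[14.4,-12.7,-0.8,0,0,0,91]])

```text
t: 2.55
eef_pos: [0.464, -0.165, 0.2469]
tool_rot: [0.984, 0.179, 0.0, 0.0]
wrist_force: [0.9, -1.2, -0.3]
finger_gap: 0.988
gripper_force: 0.0
```

```bash
python3 - <<'E'
from h import *
p=manip.capture('wrist'); save(p,'w1.png'); print(p['position'],p['orientation'],manip.state()['eef_pos'])
for d in manip.tip_of(p,'case_hole0'): print(np.array(d['at']),round(d['confidence'],2),proj(p,d['at'])[0].round())
print(row([.45,.10,.25],12.1))
print(row([.416,.35,.2],12.1))
E
```

```text
[ 0.5393 -0.1362  0.4057] [-0.1177  0.0807 -0.564   0.8134] [ 0.4681 -0.1562  0.2476]
[ 0.5939 -0.1294  0.0628] 0.93 [289.  58.]
[ 0.4959 -0.2033  0.0587] 0.91 [320. 175.]
[ 0.6208 -0.204   0.0577] 0.71 [368.  60.]
[ 2.636  -8.2683 -0.0755 -0.0082 -0.0242  1.1523]
[  4.604  -16.442    1.605   -0.0082  -0.0242   1.1523]
```

View pics/w1.png

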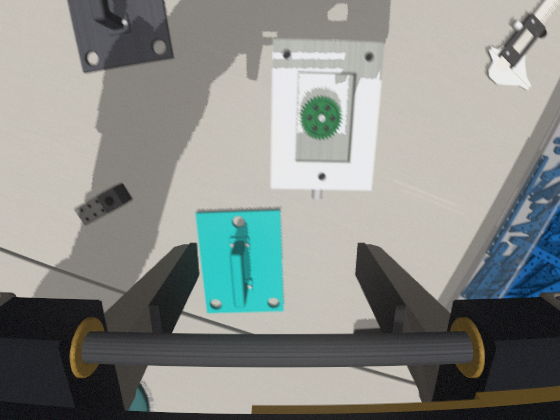

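The wrist picture shows the case with its three threaded holes at (286,54), (369,56) and (322,177). The two-hole end points away, which matches the estimate. Next I move over the cover.

drive_tool(plan=[[4.6,-16.4,1,0,0,1.15,91],[4.6,-16.4,1,0,0,1.15,91],[4.6,-16.4,1,0,0,1.15,91],[4.6,-16.4,1,0,0,1.15,91],[4.6,-16.4,1,0,0,1.15,91],[4.6,-16.4,1,0,0,1.15,91],[4.6,-16.4,1,0,0,1.15,91],[4.6,-16.4,1,0,0,1.15,91],[4.6,-16.4,1,0,0,1.15,91],[4.6,-16.4,1,0,0,1.15,91]])

```text
t: 3.65
eef_pos: [0.4206, 0.3267, 0.2173]
tool_rot: [0.995, 0.099, 0.0, 0.0]
wrist_force: [1.3, -0.7, -1.2]
finger_gap: 0.992
gripper_force: 0.0
```

```bash
cat >> h.py <<'E'
def blobs(p,pts,r=9,dark=True):
    g=cv2.cvtColor(p['color'],cv2.COLOR_RGB2GRAY).astype(float); o=[]
    for u,v in np.round(pts).astype(int):
        w=g[v-r:v+r+1,u-r:u+r+1]; w=w if not dark else -w
        m=(w>(w.max()+np.median(w))/2)
        n,lab,st,ce=cv2.connectedComponentsWithStats(m.astype(np.uint8))
        k=min(range(1,n),key=lambda i:np.hypot(*(ce[i]-r))-.1*st[i,4]); o.append([u-r+ce[k][0],v-r+ce[k][1],st[k,4]])
    return np.array(o)
E
python3 - <<'E'
from h import *
p=manip.capture('wrist'); save(p,'w2.png'); s=manip.state();print(s['eef_pos'],s['q'],s['t'])
for l in ['cover_three_hole0','cover_three_grip']:
    for d in manip.tip_of(p,l): print(l,np.array(d['at']),round(d['confidence'],2),proj(p,d['at'])[0].round())
o=dict(p); o['color']=cv2.imread('pics/w1.png')[:,:,::-1].copy(); o['position']=[.5393,-.1362,.4057]; o['orientation']=[-.1177,.0807,-.564,.8134]
b=blobs(o,[[286,54],[369,56],[322,177]]);print(b);print(fit(H,unproj(o,b[:,:2],.06)))
E
```

```text
[0.4175 0.3361 0.2175] [-0.2506  0.3521 -0.5919  1.8635  0.226   0.9889 -2.3004] 3.7
cover_three_hole0 [0.1364 0.376  0.0012] 0.9 [205. 368.]
cover_three_hole0 [0.3504 0.3361 0.0054] 0.83 [258. 239.]
cover_three_hole0 [ 0.4689  0.4041 -0.0004] 0.81 [218. 130.]
cover_three_hole0 [ 0.2058  0.2674 -0.0028] 0.63 [288. 340.]
cover_three_hole0 [ 0.2111  0.3965 -0.0005] 0.55 [197. 322.]
cover_three_grip [0.413  0.3505 0.0418] 0.86 [254. 195.]
cover_three_grip [0.4177 0.3506 0.003 ] 0.72 [256. 183.]
cover_three_grip [0.1841 0.329  0.0449] 0.62 [239. 371.]
[[286.439   53.7561  41.    ]
 [368.7083  56.5208  48.    ]
 [321.5714 176.0571  35.    ]]
(array([ 0.5528, -0.1844]), np.float64(19.49175747216153), array([[ 0.    , -0.0001],
       [-0.0002,  0.0001],
       [ 0.0002, -0.    ]]))
```

View pics/w2.png

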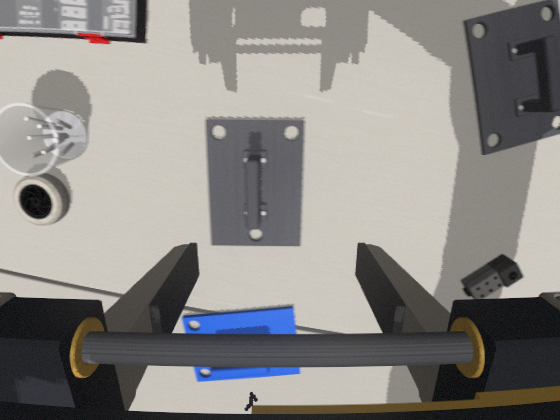

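The close wrist picture shows the dark cover centred at about (256,183). Its holes are at (219,132), (291,132) and (256,234), and nothing stands near the handle. I measure it precisely and go down.

```bash
python3 - <<'E'
from h import *
p=manip.capture('wrist')
d0=proj(p,np.c_[fit(H,H)[0][None]*0+[[.468,.403],[.484,.322],[.356,.3365]],[0.003]*3]); print(d0)
b=blobs(p,d0,12,False);print(b)
t,a,r=fit(H,unproj(p,b[:,:2],.003)); print(t,a,r)
s=manip.state();print(s['eef_pos'],s['tool_rot'])
print(row([*t,.13],a),row([*t,.037],a))
E
```

```text
[[221.025  129.524 ]
 [294.6845 130.049 ]
 [260.3549 232.6837]]
[[222.6202 129.6822 129.    ]
 [294.9699 130.6917 133.    ]
 [258.4767 231.9419  86.    ]]
[0.416  0.3501] 10.690542645971453 [[-0.0002 -0.0005]
 [-0.0002  0.0004]
 [ 0.0004  0.0001]]
[0.42   0.3259 0.2169] [ 0.9949  0.101  -0.0005  0.0003]
[ 0.0368 -0.8175  2.8959  0.0034  0.0072  0.1122] [ 0.0399 -0.8189  5.9959  0.0034  0.0072  0.1122]
```

```bash
python3 - <<'E'
from h import *
for i in range(3):
    p=manip.capture('wrist'); s=manip.state();
    b=blobs(p,proj(p,[[.4677,.403,.003],[.4843,.3221,.003],[.3562,.3365,.003]]),12,False)
    t,a,r=fit(H,unproj(p,b[:,:2],.003)); print(s['t'],s['eef_pos'],abs(np.array(s['joint_vel'])).max(),t,a,abs(r).max())
print(row([*t,.13],a),row([*t,.037],a))
E
```

```text
3.9 [0.4206 0.3245 0.2169] 0.02762538853027403 [0.4159 0.3504] 10.60047183984066 0.00041873737911762854
3.95 [0.421  0.3238 0.2171] 0.016638989729534415 [0.4159 0.3503] 10.612472345325392 0.0004585702176005957
4.0 [0.4212 0.3236 0.2173] 0.007852699032026044 [0.4159 0.3503] 10.682529756450318 0.00042333909438141415
[ 0.0033 -0.9118  2.9075  0.0094 -0.0001  0.077 ] [ 0.0033 -0.9159  6.0075  0.0094 -0.0001  0.077 ]
```

drive_tool(plan=[[0,-0.45,0.3,0,0,0.08,60],[0,-0.91,0.8,0,0,0.08,60],[0,-0.91,1.5,0,0,0.08,60],[0,-0.91,2.3,0,0,0.08,60],[0,-0.91,3.1,0,0,0.08,60],[0,-0.91,3.8,0,0,0.08,60],[0,-0.91,4.2,0,0,0.08,60],[0,-0.91,4.4,0,0,0.08,60],[0,-0.91,4.4,0,0,0.08,60],[0,-0.91,4.4,0,0,0.08,60]])

```text
t: 5.0
eef_pos: [0.4155, 0.3526, 0.0862]
tool_rot: [0.996, 0.094, 0.001, -0.0]
wrist_force: [1.5, 0.7, -0.3]
finger_gap: 0.654
gripper_force: 0.0
```

```bash
python3 - <<'E'
from h import *
for i in range(2): p=manip.capture('wrist')
s=manip.state(); print(s['eef_pos'],s['tool_rot'],s['finger_gap'])
b=blobs(p,proj(p,[[.466,.4015,.003],[.484,.3221,.003],[.356,.339,.003]]),16,False)
t,a,r=fit(H,unproj(p,b[:,:2],.003)); print(b,t,a,r,row([.416,.3503,.037],10.65)); save(p,'w3.png')
E
```

```text
[0.4154 0.3528 0.0864] [ 0.9955  0.0943  0.0008 -0.0005] 0.6481934438176803
[[225.1538 142.516  312.    ]
 [336.0481 142.5815 270.    ]
 [276.     284.       1.    ]] [0.4166 0.3521] 9.430358292669801 [[-0.0027 -0.001 ]
 [-0.001  -0.0002]
 [ 0.0036  0.0012]] [-0.0004  0.0878  1.6451 -0.0055 -0.0119  0.0213]
```

View pics/w3.png

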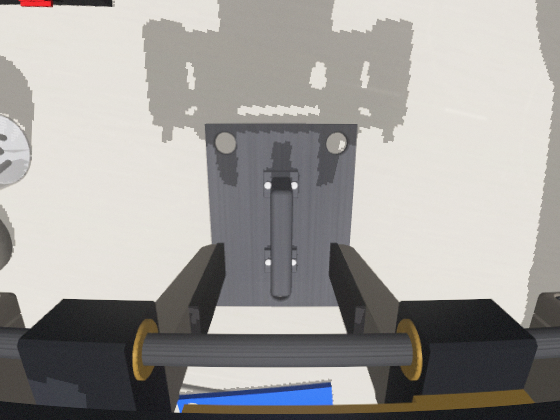

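The bar at column 281 lies midway between the fingers and parallel to the pads. I go down and close.

drive_tool(plan=[[0,0.08,0.3,0,0,0,60],[0,0.08,0.7,0,0,0,60],[0,0.08,1.1,0,0,0,60],[0,0.08,1.4,0,0,0,60],[0,0.08,1.6,0,0,0,60],[0,0.08,1.65,0,0,0,60],[0,0.08,1.65,0,0,0,40],[0,0.08,1.65,0,0,0,20],[0,0.08,1.65,0,0,0,8],[0,0.08,1.65,0,0,0,5]], force=40)

```text
t: 6.1
eef_pos: [0.4156, 0.3502, 0.0362]
tool_rot: [0.996, 0.094, 0.0, -0.0]
wrist_force: [-0.1, 0.3, 0.1]
finger_gap: 0.326
gripper_force: 0.0
```

drive_tool(plan=[[0,0,0,0,0,0,5],[0,0,0,0,0,0,5],[0,0,0,0,0,0,5],[0,0,0,0,0,0,5],[0,0,0,0,0,0,5],[0,0,0,0,0,0,5],[0,0,-0.1,0,0,0,5],[0,0,-0.2,0,0,0,5],[0,0,-0.3,0,0,0,5],[0,0,-0.3,0,0,0,5]], force=40)

```text
t: 7.1
eef_pos: [0.4154, 0.3501, 0.0451]
tool_rot: [0.996, 0.094, 0.0, -0.0]
wrist_force: [0.9, 0.3, -4.6]
finger_gap: 0.149
gripper_force: 40.0
```

drive_tool(plan=[[0,0,-0.3,0,0,0,5],[0,0,-0.8,0,0,0,5],[0,0,-1.5,0,0,0,5],[0,0,-2.3,0,0,0,5],[0,0,-3.1,0,0,0,5],[0,0,-3.9,0,0,0,5],[0,0,-4.7,0,0,0,5],[0,0,-5.4,0,0,0,5],[0,0,-5.8,0,0,0,5],[0,0,-5.8,0,0,0,5]])

```text
t: 8.1
eef_pos: [0.4159, 0.3508, 0.2211]
tool_rot: [0.996, 0.094, 0.002, -0.001]
wrist_force: [-0.2, -0.0, -3.3]
finger_gap: 0.149
gripper_force: 40.0
```

```bash
python3 - <<'E'
from h import *
for i in range(3): p=manip.capture('wrist')
s=manip.state(); print(s['t'],s['eef_pos'],s['tool_rot'],s['finger_gap'],s['gripper_force'],s['wrist_force'])
save(p,'w4.png')
print(row([.5528,-.1844,.22],18.5))
E
```

```text
8.25 [0.4148 0.3494 0.218 ] [ 0.9955  0.0943 -0.0007  0.0006] 0.14983763525021876 39.9988979101181 [ 0.3766  0.551  -4.8219]
[ 1.1755 18.341  -0.0516  0.0063  0.0113 -0.9591]
```

View pics/w4.png

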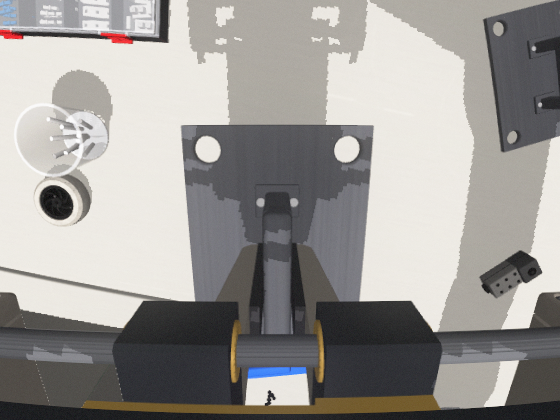

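The cover hangs level in the gripper, with its two-hole end at (207,149) and (346,149). I measure its pose in the hand and carry it over.

```bash
cat >> h.py <<'E'
def inhand(p,s,pts,dark=False):
    q=R.from_quat(s['tool_rot']);P=np.array(s['eef_pos'])
    b=blobs(p,pts,20,dark)
    W=unproj(p,b[:,:2],P[2]-.034)
    t,a,r=fit(H[:2],W); yaw=np.degrees(np.arctan2(*q.as_matrix()[[1,0],0]))
    return b,t,a,yaw,r,q.inv().apply(np.r_[t,P[2]]-P)[:2]
E
python3 - <<'E'
from h import *
for i in range(3):
    s=manip.state(); p=manip.capture('wrist'); print(inhand(p,s,[[207,149],[346,149]]))
print(s['eef_pos'],row([.5528,-.1844,.22],19.5))
E
```

```text
(array([[207.6323, 148.7335, 514.    ],
       [346.2749, 148.8519, 513.    ]]), array([0.4143, 0.3496]), np.float64(10.657525870357862), np.float64(10.826975966420115), array([[ 0.    , -0.0002],
       [-0.    ,  0.0002]]), array([-0.0004, -0.0003]))
(array([[207.614 , 148.7485, 513.    ],
       [346.306 , 148.8694, 513.    ]]), array([0.4142, 0.3496]), np.float64(10.659224442005133), np.float64(10.827827774403117), array([[ 0.    , -0.0002],
       [-0.    ,  0.0002]]), array([-0.0005, -0.0003]))
(array([[207.5918, 148.7559, 512.    ],
       [346.2877, 148.8239, 511.    ]]), array([0.4142, 0.3496]), np.float64(10.684503947587212), np.float64(10.831479788213503), array([[ 0.    , -0.0002],
       [-0.    ,  0.0002]]), array([-0.0005, -0.0003]))
[0.4147 0.3495 0.2176] [ 1.1722 18.3485 -0.0633  0.0048  0.0152 -1.083 ]
```

drive_tool(plan=[[0,0.2,0,0,0,0,5],[0,0.7,0,0,0,0,5],[0,1.5,0,0,0,0,5],[0,2.6,0,0,0,0,5],[0,3.8,0,0,0,0,5],[0,5,0,0,0,0,5],[0,6.2,0,0,0,0,5],[0,7.4,0,0,0,0,5],[0,8.6,0,0,0,0,5],[0,9.8,0,0,0,0,5]])

```text
t: 9.4
eef_pos: [0.4702, 0.0585, 0.2189]
tool_rot: [0.996, 0.094, -0.0, 0.0]
wrist_force: [0.8, 0.4, -3.8]
finger_gap: 0.149
gripper_force: 40.0
```

drive_tool(plan=[[0.1,1.2,0,0,0,-0.1,5],[0.3,2.4,0,0,0,-0.3,5],[0.5,3.6,0,0,0,-0.5,5],[0.7,4.8,0,0,0,-0.7,5],[0.9,5.9,0,0,0,-0.9,5],[1,6.9,0,0,0,-1,5],[1.1,7.7,0,0,0,-1.1,5],[1.17,8.2,0,0,0,-1.1,5],[1.17,8.5,0,0,0,-1.1,5],[1.17,8.55,0,0,0,-1.1,5]])

```text
t: 10.4
eef_pos: [0.5527, -0.1849, 0.2186]
tool_rot: [0.985, 0.17, -0.0, -0.0]
wrist_force: [0.1, 0.4, -2.9]
finger_gap: 0.153
gripper_force: 40.0
```

```bash
python3 - <<'E'
from h import *
for i in range(6): p=manip.capture('wrist')
save(p,'w5.png')
s=manip.state(); print(s['t'],s['eef_pos'],abs(np.array(s['joint_vel'])).max(),s['finger_gap'],s['wrist_force'])
print(row([.5530,-.1842,.125],19.65))
E
```

```text
10.7 [ 0.5532 -0.1828  0.219 ] 0.0032326985212171996 0.14630915792521443 [ 0.3232  0.0108 -4.065 ]
[-0.0219  0.0415  3.1335 -0.0014 -0.0007  0.0098]
```

View pics/w5.png

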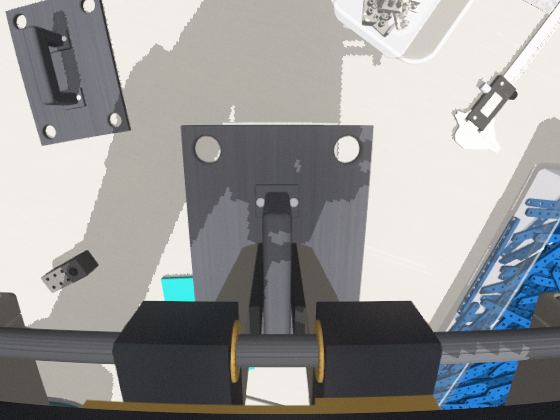

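The wrist picture shows the cover covering the case, with only a light rim at row 124. Next I go down slowly to about 28 mm above the flange and look through the holes.

drive_tool(plan=[[0,0.04,0.15,0,0,0,5],[0,0.04,0.5,0,0,0,5],[0,0.04,1,0,0,0,5],[0,0.04,1.5,0,0,0,5],[0,0.04,2,0,0,0,5],[0,0.04,2.4,0,0,0,5],[0,0.04,2.7,0,0,0,5],[0,0.04,2.95,0,0,0,5],[0,0.04,3.1,0,0,0,5],[0,0.04,3.1,0,0,0,5]])

```text
t: 11.7
eef_pos: [0.5534, -0.1851, 0.1254]
tool_rot: [0.985, 0.17, -0.0, -0.0]
wrist_force: [-0.4, -0.5, -4.0]
finger_gap: 0.147
gripper_force: 40.0
```

```bash
python3 - <<'E'
from h import *
for i in range(6): p=manip.capture('wrist')
s=manip.state(); print(s['t'],s['eef_pos'],abs(np.array(s['joint_vel'])).max(),s['finger_gap'],s['wrist_force'])
o,d=p['color'],None
big=np.hstack([cv2.resize(o[125:175,x:x+50],(400,400),interpolation=cv2.INTER_CUBIC) for x in(183,322)])
cv2.imwrite('pics/w6.png',big[:,:,::-1])
c=manip.capture('scene'); save(c,'s6.png')
u,v=proj(c,[.553,-.184,.08])[0].astype(int); 
for n in ['scene','side']:
    for d in manip.tip_of(c,'case_hole0')[:4]: print(n,np.array(d['at']),d['confidence'])
    for d in manip.tip_of(c,'cover_three_hole0')[:6]: print(n,np.array(d['at']),d['confidence'])
    c=manip.capture('side')
print(row([.5530,-.1842,.112],19.65))
E
```

```text
12.0 [ 0.5539 -0.1853  0.1264] 0.0018891788246723686 0.15162013029636662 [ 0.8905  0.5439 -4.0783]
scene [ 0.4918 -0.2105  0.0618] 0.8
scene [ 0.4919 -0.2052  0.0913] 0.92
scene [ 0.5952 -0.1258  0.0921] 0.9
scene [ 0.2677 -0.1496 -0.0017] 0.87
scene [ 0.2946 -0.2245  0.0034] 0.78
scene [0.1281 0.3754 0.0024] 0.74
scene [ 0.3932 -0.1402  0.003 ] 0.65
side [ 0.593  -0.1258  0.0611] 0.79
side [ 0.2979 -0.2238 -0.0005] 0.89
side [ 0.4979 -0.2057  0.0918] 0.78
side [ 0.2075  0.2703 -0.0027] 0.76
side [ 0.5985 -0.1249  0.09  ] 0.74
side [ 0.2659 -0.1486  0.0006] 0.72
side [ 0.1332  0.3736 -0.0007] 0.71
[-0.0078 -0.0377  0.4637  0.0007  0.0001 -0.0027]
```

View pics/w6.png

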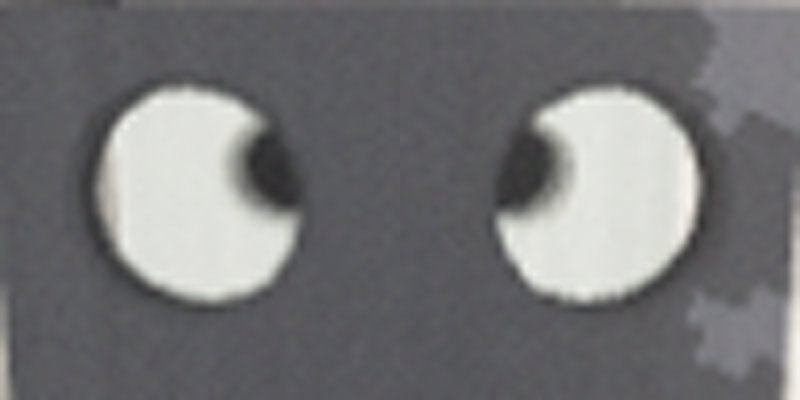

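```bash
python3 - <<'E'
from h import *
p=manip.capture('wrist'); s=manip.state()
W=unproj(p,[[218.4,145.5],[335.2,145.5]],.06); print('case',fit(H[:2],W))
M=R.from_euler('z',19.49,degrees=True)
C=M.apply([[.061,.041,.06],[.061,-.041,.06]])+[.5528,-.1844,0]; print('expect',proj(p,C))
g=cv2.cvtColor(p['color'],cv2.COLOR_RGB2GRAY)
# cover hole rims: whole opening = not plate; fit by circle of outer contour
for x in (183,322):
    m=(g[125:175,x:x+50]>135).astype(np.uint8); cs=max(cv2.findContours(m,0,1)[0],key=cv2.contourArea)
    h=cv2.convexHull(cs); print(cv2.minEnclosingCircle(h), np.array(cv2.minEnclosingCircle(h)[0])+[x,125])
# brute-force: case circle edges
print(s['eef_pos'],s['tool_rot'])
E
```

```text
case (array([ 0.5521, -0.1855]), np.float64(19.51128087394566), array([[ 0.0003, -0.001 ],
       [-0.0003,  0.001 ]]))
expect [[215.7053 143.9929]
 [335.6739 144.0266]]
((24.462265014648438, 24.10377311706543), 13.842811584472656) [207.4623 149.1038]
((23.4761905670166, 23.72857093811035), 13.875582695007324) [345.4762 148.7286]
[ 0.5536 -0.1852  0.1259] [0.9854 0.1705 0.     0.    ]
```

The case is (0.552, -0.1855) at yaw 19.5° as seen through the holes. Both threads lie symmetrically, displaced inward only by the camera's parallax. The cover is about 1 mm off, so I trim that while going down to 15 mm.

drive_tool(plan=[[-0.01,0,0.05,0,0,0,5],[-0.03,0,0.1,0,0,0,5],[-0.03,0,0.17,0,0,0,5],[-0.03,0,0.24,0,0,0,5],[-0.03,0,0.31,0,0,0,5],[-0.03,0,0.38,0,0,0,5],[-0.03,0,0.43,0,0,0,5],[-0.03,0,0.46,0,0,0,5],[-0.03,0,0.46,0,0,0,5],[-0.03,0,0.46,0,0,0,5]])

```text
t: 13.4
eef_pos: [0.5528, -0.1855, 0.1121]
tool_rot: [0.985, 0.17, 0.0, 0.0]
wrist_force: [-0.1, -0.1, -4.2]
finger_gap: 0.148
gripper_force: 40.0
```

```bash
python3 - <<'E'
from h import *
for i in range(8): p=manip.capture('wrist')
s=manip.state(); print(s['t'],s['eef_pos'],s['tool_rot'],abs(np.array(s['joint_vel'])).max(),s['gripper_force'],s['wrist_force'])
o=[cv2.resize(p['color'][125:175,x:x+50],(400,300),interpolation=cv2.INTER_CUBIC) for x in(183,322)]
for n in ('scene','side'):
    c=manip.capture(n); u,v=proj(c,[.553,-.184,.08])[0].astype(int); o.append(cv2.resize(c['color'][v-30:v+30,u-40:u+40],(400,300),interpolation=cv2.INTER_CUBIC))
cv2.imwrite('pics/f7.png',np.vstack([np.hstack(o[:2]),np.hstack(o[2:])])[:,:,::-1])
T=np.array(s['eef_pos']);M=R.from_euler('z',19.5,degrees=True)
print('expect case px if aligned',proj(p,M.apply(np.c_[H[:2],[.06-T[2]]*2])+T-M.apply([.0005,-.0003,0])))
E
```

```text
13.8 [ 0.5528 -0.1855  0.1121] [0.9854 0.1704 0.     0.    ] 0.00202247653636815 39.99880135059357 [-0.0031  0.3572 -4.3461]
expect case px if aligned [[212.9609 146.0103]
 [340.5381 146.0356]]
```

View pics/f7.png

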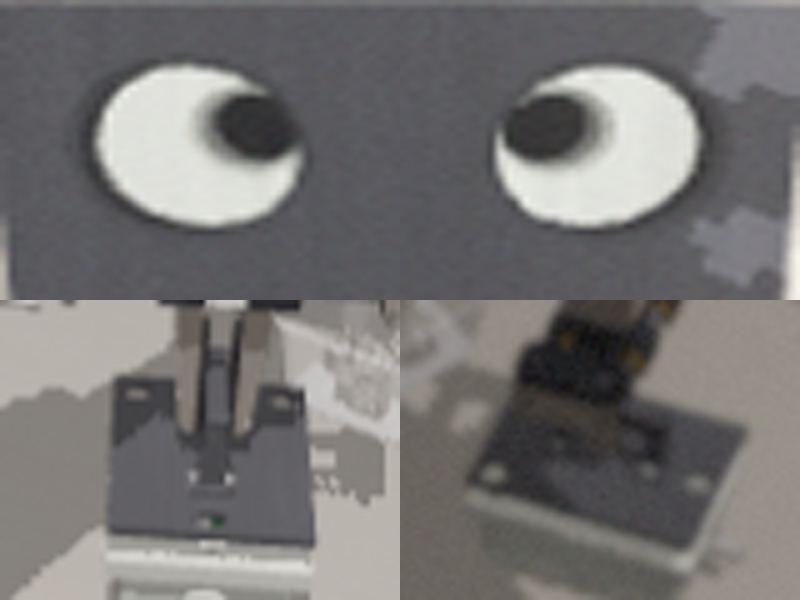

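The wrist crops show both threads whole through the cover's two-hole end, within about 0.3 px of where an aligned fit would put them. The scene and side crops show a clear gap to the case, and the arm is still. I hand the job in.

```bash
python3 -c "
from bench import manip
print(manip.close_job())"
```

```text
the job is handed in; nothing more can be done
None
```

I handed the job in at about 14 s: the gripper is holding the three-hole cover still and level about 15 mm above the case flange, and nothing was seen to touch or move. Two of the three holes were checked directly from the wrist camera, lined up to well under 1 mm; the single end hole's alignment is inferred from those two, and no verdict was returned.

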